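# Lift the parts basket out of the bench dryer and hold it level

### The arm

A 6-joint arm with a two-finger parallel gripper is mounted at the origin on the work surface. World frame = base frame: x ahead of the robot, y to its left, z up, the work surface at z = 0. Lengths are in m, angles in degrees, forces in N, time in s.
With the tool pointing down it reaches from about 0.3 to 0.75 m from the base axis. Payload 8.5 kg.
Tool frame: the origin (TCP) lies on the mounting face of the last link; the fingertips stand 173 mm ahead of it and the grasp point (between the pads) lies 155 mm ahead of it (env.tips_ahead is the distance from the TCP to the fingertips, in m); x points along the fingers, z is the direction in which the jaws open and shut, and the axes are right-handed (so a half turn about x gives the same grasp; the last joint's range is limited). The gripper opens to 85 mm and grips with 20 to 120 N. Pads are 22 mm wide; open, the fingers measure 114 mm over their backs; the gripper's body (76 mm by 85 mm) begins 54 mm behind the grasp point. The pads swing forward as they close: fully open they stand 13 mm farther back than shut.
Start: joints at [-80.002, 21.807, 74.336, -0, 83.858, -12.336], TCP at [0.209, -0.509, 0.405] pointing down, gripper open.
Joint ranges: [-178.18, 178.18], [-50.72, 133.34], [12.68, 142.11], [-81.47, 261.47], [9.98, 163.14], [-165.26, 165.26]. Speed limits (degrees/s): [136.94, 136.94, 180, 180, 180, 180].

### API

Orientations are given as a 3x3 rotation matrix whose columns are the frame's x, y, z axes.
In Python, from rig import env, optics gives the robot as it stands.
- The arm moves only by the shell command python3 -m inch 'ROWS' [FORCE]. ROWS is JSON, a list of rows, each a list of 3 entries, a list of its own where there are three numbers: the closure, from -1 (fully open) to 1 (shut), then the shift along the tool's x, y, z in units of 30 mm (1.0 is 30 mm), then the turn about the tool's x in units of 5 degrees (1.0 is 5 degrees). In form: [[hand, [x, y, z], yaw], ...]. A call has exactly 8 rows; each row shifts and turns the commanded pose from where the row before left it, along the tool's axes as they then stand; what a row does not reach is not made up. A row lasts 1/12 s, in which the tool goes at most 41.7 mm and 7.16 degrees, less where a joint would pass 70% of its speed; a pose out of reach is approached as far as the arm can. A call is refused whole if a number of a shift passes 1 or a number of a turn 1, either way. A call with a gripper value outside its range is refused whole. The fingers move at their own pace and stop on an object; FORCE is the grip in N (left out, the last holds). Time passes only in rows, so rows that do not move let the fingers close, or fill a call up. It gives the time, the measured TCP pose, the force and the opening at its end, in the units of the state.
- env.observe(): the state, without advancing time (a new reading comes with each control period).
- optics.get_image(name): name is "scene" or "top" or "wrist"; returns the picture (420x560x3 uint8, red, green, blue); there is no depth.
- optics.camera_params(name): a dict with "fx", "fy", "cx", "cy" (pixels), "xyz" and "rotation" of the camera in the world. Camera axes: x right, y down, z forward; pixel columns grow to the right and rows downward; lengths in m; the calibration is good to about 2 mm. A picture is of the moment at which its call begins: read the wrist's pose just before it. camera_params takes no time and is no camera call; for the wrist camera it gives the pose at the moment of the call.
- env.close_job(): hands the job in, once; it reports no verdict.
The state is a dict: "time_s": time; "q": joint angles; "qvel": joint speeds; "joint_efforts": joint torques, N m; "position": TCP position; "tool_rot": TCP orientation; "ft_force": force on the tool from outside, world axes, zero at the start; "wrist_torque": the same for the moment, N m; "grip_width": finger opening in m.
Only numpy, scipy, OpenCV 4.12 (cv2) and the standard library are available. Lean on these libraries where they do the work, as an engineer would, in place of code of your own. Each camera call takes 0.05 s, during which the arm holds its last target.

### The job

The bushings are dry: slide the dryer's clear guard all the way open by its yellow handle, then take the green basket by its black handle and lift it up out of the bay, keeping it level so that both bushings stay in it. Hold it still and level above the open bay, its underside at least 6 cm above the dryer's rim, for three seconds, and finish while still holding it there. Leave the guard fully open and the other things on the bench alone.

Things in the scene. Friction and masses are not known exactly. Their poses are not given: they have to be found in the camera images.
- dryer: Red bench parts dryer, fixed to the bench, 260 mm (x) by 440 (y) by 135 mm high (its rim), with two 14 mm high aluminium guide rails above the rim along its long edges. Origin at the centre of its underside, z up. The half at its own -y side is an open-topped bay 220 mm (x) by 200 mm (y) inside, with 15 to 20 mm walls and its floor 20 mm above the bench; the half at its +y side is the closed blower housing. It is turned by up to 0.3 rad on the bench
- bay (a point): The centre of the bay's mouth, level with the rim (135 mm above the bench); axes as the dryer's
- guard (a joint): How far the clear guard is slid open, in m: 0 covers the whole bay, 0.21 is the end stop, fully open over the blower housing. It slides along the dryer's +y, resists with about 3 N, and stays where it is left; it starts 0 to 60 mm open
- guard_handle (a point): Centre of the yellow grip bar of the guard, 102 mm long along the dryer's x, 12 mm wide (dryer's y) and 14 mm high, on two black posts (12 mm square, centred 45 mm either side of this point). 38 mm above the clear sheet's top, 181 mm above the bench. Axes as the dryer's; it moves with the guard
- basket_center (a point): Green open basket 120 mm (its x) by 90 mm (its y) by 45 mm high, with a black bridge handle over it along its x, 100 mm high overall; 0.28 to 0.43 kg with its load. This point is on its centre line, 50 mm above its underside, z up. It stands on the floor of the bay, turned by up to 0.35 rad against the dryer, so its handle's top ends 15 mm below the dryer's rim
- basket_handle (a point): Centre of the basket's black handle bar, 43 mm above basket_center: 128 mm long along the basket's x, 14 mm wide (its y), 14 mm high, on posts at its two ends. Axes as the basket's
- basket: The same basket; origin at the centre of its underside
- bushing_a_center (a point): Centre of a loose brass bushing (ring, 28 mm across, 22 mm high, 40 g) standing in one of the basket's two compartments
- bushing_b_center (a point): Centre of a loose steel bushing of the same size in the other compartment
- tin_center (a point): Bystander: closed metal tin, 80 mm across, 95 mm high, on the bench; its centre
- tape_center (a point): Bystander: yellow tape roll, 100 mm across, 25 mm high, lying on the bench; its centre
- hammer_center (a point): Bystander: hammer lying on the bench; a reference point of it, at bench level

How it is judged (in metres and radians):
On the way, in this order (a step that is already met when the one before it is completed fails the run):
1. the guard is slid fully open while the basket still stands in the bay (value of joint guard above 0.195 m and height (world z) of basket_center below 0.08 m), for 0.2 s.
2. the basket is held in the fingers, still and level above the bay and clear of the rim, for over two seconds (height (world z) of basket_center above 0.225 m and horizontal distance between basket_center and bay below 0.1 m and angle between basket_center's own z axis and vertical below 0.12 rad and value of joint guard above 0.195 m and contact force between the fingers and basket above 1 N and contact force between dryer and basket below 0.05 N and linear speed of basket below 0.04 m/s and angular speed of basket below 0.25 rad/s), for 2.2 s.
At the end, for the whole second after the job is handed in: Guard open 195 mm or more of 210; basket held by the fingers, off the dryer, its underside 40 mm or more above the rim, within 100 mm sideways of the bay's centre, tilted under 0.12 rad, slower than 40 mm/s and 0.25 rad/s; both bushings in it (all of step 2 and x of bushing_a_center in the frame of basket_center between -0.06 and 0.06 m and y of bushing_a_center in the frame of basket_center between -0.045 and 0.045 m and z of bushing_a_center in the frame of basket_center between -0.05 and 0 m and x of bushing_b_center in the frame of basket_center between -0.06 and 0.06 m and y of bushing_b_center in the frame of basket_center between -0.045 and 0.045 m and z of bushing_b_center in the frame of basket_center between -0.05 and 0 m); the arm keeps its last pose, push and grip.
It fails at once if the basket is tipped by more than 0.3 rad (angle between basket_center's own z axis and vertical above 0.3 rad).
It fails at once if the tin, the tape roll or the hammer is moved by more than 30 mm (distance of any of tin_center, tape_center, hammer_center from where it was at the start of the episode above 0.03 m).
It also fails if it takes over 56 s, if anything falls off the work surface, if the arm or the gripper's body presses on something with over 40 N, if the wrist force passes 120 N, or if a joint passes its speed limit or range.

## Working session

There is one attempt and no reset: what is moved stays moved. The work goes in short steps, Python scripts to look and compute and a shell command to move; the robot and the scene stay as the last step left them, time stands still between calls to the robot, and variables do not carry over. Pictures are saved under pics/ and viewed, and the job is handed in when it is done.

```bash
ls; mkdir -p pics; python3 - <<'E'
from rig import env, optics
import cv2,numpy as np
s=env.observe();print({k:np.round(v,3).tolist() for k,v in s.items()})
for n in ["scene","top","wrist"]:
    p=optics.camera_params(n);print(n,{k:np.round(v,4).tolist() for k,v in p.items()})
    if n!="wrist":
        cv2.imwrite(f"pics/{n}0.png",optics.get_image(n)[:,:,::-1])
E
```

```text
pics
{'time_s': 0.0, 'q': [-80.003, 21.842, 74.387, -0.001, 83.859, -12.337], 'qvel': [0.057, -0.02, -0.022, 0.033, 0.036, -0.02], 'joint_efforts': [-0.002, -44.847, -23.127, -0.0, 0.005, 0.0], 'position': [0.209, -0.509, 0.404], 'tool_rot': [[-0.0, 0.925, 0.38], [0.002, 0.38, -0.925], [-1.0, 0.0, -0.002]], 'ft_force': [0.523, -0.703, 0.214], 'wrist_torque': [-0.034, -0.008, -0.012], 'grip_width': 0.086}
scene {'fx': 461.1995, 'fy': 461.1995, 'cx': 287.245, 'cy': 216.7757, 'xyz': [0.5931, -1.0922, 0.965], 'rotation': [[0.9971, 0.0556, -0.0523], [0.075, -0.5919, 0.8025], [0.0136, -0.8041, -0.5944]]}
top {'fx': 469.1731, 'fy': 469.1731, 'cx': 285.0538, 'cy': 211.5051, 'xyz': [0.3891, 0.0034, 1.4591], 'rotation': [[0.011, -0.9944, 0.1051], [-0.9999, -0.01, 0.0099], [-0.0088, -0.1052, -0.9944]]}
wrist {'fx': 325.5111, 'fy': 325.5111, 'cx': 279.2181, 'cy': 206.4897, 'xyz': [0.2689, -0.482, 0.3745], 'rotation': [[0.3805, -0.8933, -0.2393], [-0.9248, -0.3681, -0.0964], [-0.002, 0.258, -0.9661]]}
```

View pics/top0.png

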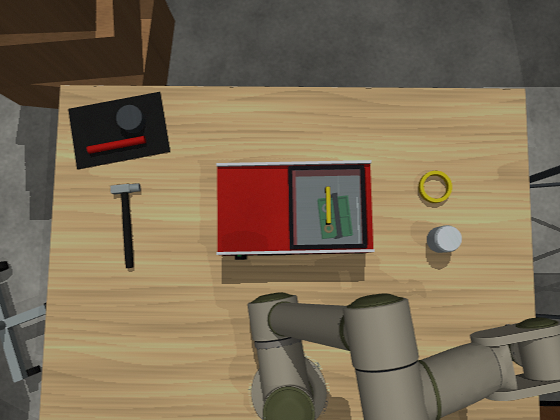

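View pics/scene0.png

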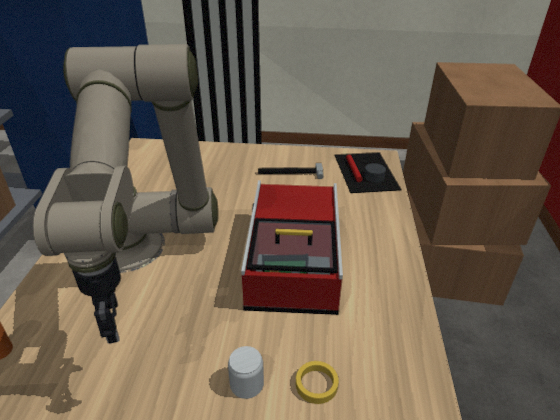

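The top view shows the dryer near (295,207), the yellow bar at about (328,186) to (328,224), the tin at (444,239) and the tape roll at (436,186). Next I measure them.

```bash
cat > h.py <<'E'
from rig import env, optics
import cv2,numpy as np
def ray(n,uv,p=None):
    p=p or optics.camera_params(n)
    d=np.array([(uv[0]-p['cx'])/p['fx'],(uv[1]-p['cy'])/p['fy'],1.])
    return np.array(p['xyz']),np.array(p['rotation'])@d
def plane(n,uv,z,p=None):
    o,d=ray(n,uv,p);return o+d*(z-o[2])/d[2]
def tri(a,b):
    (o1,d1),(o2,d2)=a,b
    s=np.linalg.lstsq(np.c_[d1,-d2],o2-o1,rcond=None)[0]
    p,q=o1+d1*s[0],o2+d2*s[1];return (p+q)/2,np.linalg.norm(p-q)
def hsv(img):return cv2.cvtColor(img,cv2.COLOR_RGB2HSV)
def blobs(m,amin=30):
    n,l,s,c=cv2.connectedComponentsWithStats(m.astype(np.uint8))
    return [(s[i].tolist(),c[i],l==i) for i in range(1,n) if s[i][4]>=amin]
def proj(n,P):
    p=optics.camera_params(n);c=np.array(p['rotation']).T@(np.array(P)-p['xyz'])
    return c[0]/c[2]*p['fx']+p['cx'],c[1]/c[2]*p['fy']+p['cy']
E
python3 - <<'E'
from h import *
C={}
for n in ["top","scene"]:
    im=cv2.imread(f"pics/{n}0.png")[:,:,::-1];h=hsv(im)
    for nm,m in [("yel",cv2.inRange(h,(22,170,110),(32,255,255))>0),("red",cv2.inRange(h,(0,180,60),(4,255,255))>0),("green",cv2.inRange(h,(55,50,40),(90,255,255))>0)]:
        for s,c,mm in blobs(m,60):
            r=cv2.minAreaRect(np.argwhere(mm)[:,::-1].astype(np.float32))
            print(n,nm,s,np.round(c,1),[np.round(x,1) for x in r])
            if nm=="yel": print("  at .181/.188",plane(n,r[0],.188).round(4)); C[n]=C.get(n,[])+[r[0]]
            if n=="top" and nm=="red": print([plane(n,b,.135).round(3).tolist() for b in cv2.boxPoints(r)])
E
python3 - <<'E'
import cv2
im=cv2.imread('pics/top0.png')[140:280,200:400]
cv2.imwrite('pics/c.png',cv2.resize(im,None,fx=4,fy=4,interpolation=cv2.INTER_CUBIC))
E
```

```text
top yel [420, 171, 32, 31, 326] [435.4 186. ] [array([435.5, 186. ]), array([30., 31.]), np.float64(90.0)]
  at .181/.188 [ 0.5977 -0.3942  0.188 ]
top yel [326, 187, 5, 36, 150] [328.  204.4] [array([328. , 204.5]), array([35.,  4.]), np.float64(90.0)]
  at .181/.188 [ 0.5439 -0.1008  0.188 ]
top red [86, 136, 59, 17, 440] [115.2 144.3] [array([115.3, 144.4]), array([ 7.6, 58.9]), np.float64(79.5)]
[[0.714, 0.595, 0.135], [0.747, 0.429, 0.135], [0.725, 0.424, 0.135], [0.692, 0.59, 0.135]]
top red [363, 164, 10, 85, 466] [368.3 206.5] [array([367.7, 206. ]), array([84.2,  7.4]), np.float64(88.6)]
[[0.668, -0.205, 0.135], [0.669, -0.226, 0.135], [0.428, -0.23, 0.135], [0.428, -0.209, 0.135]]
top red [218, 166, 72, 86, 6008] [253.  208.3] [array([253.5, 208.5]), array([85., 71.]), np.float64(90.0)]
[[0.659, 0.211, 0.135], [0.66, 0.007, 0.135], [0.418, 0.004, 0.135], [0.415, 0.204, 0.135]]
top green [337, 195, 16, 42, 453] [344.6 215.4] [array([344.7, 215.5]), array([40.6, 11.2]), np.float64(82.9)]
top green [317, 198, 21, 41, 396] [326.5 218.6] [array([326.9, 217.4]), array([40.6, 15.9]), np.float64(82.9)]
scene red [527, 0, 33, 104, 1382] [548.3  54.3] [array([543. ,  51.5]), array([103.,  32.]), np.float64(90.0)]
scene red [539, 120, 21, 103, 870] [552.7 174.6] [array([549., 171.]), array([102.,  20.]), np.float64(90.0)]
scene red [346, 155, 16, 27, 152] [354.1 168. ] [array([354. , 167.8]), array([29. ,  5.7]), np.float64(65.6)]
scene red [256, 185, 79, 36, 2480] [295.5 202.6] [array([295.5, 202.5]), array([78.3, 33.7]), np.float64(2.1)]
scene red [242, 269, 99, 41, 2530] [291.5 289.2] [array([290.7, 289.1]), array([98.3, 36.2]), np.float64(2.5)]
scene green [264, 260, 42, 7, 228] [285.6 263.2] [array([284.5, 263. ]), array([ 6., 41.]), np.float64(90.0)]
```

View pics/c.png

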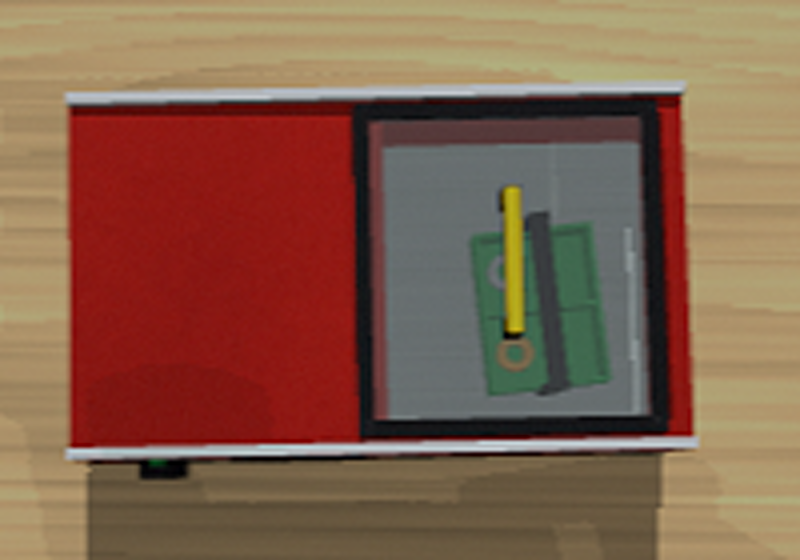

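The enlarged crop (4x from (200,140)) shows the rail ends at (67,93), (685,82), (697,447) and (67,460), the yellow bar from (512,187) to (514,333), and the basket and its dark handle under the sheet.

```bash
python3 - <<'E'
from h import *
f=lambda u,v:((u+.5)/4-.5+200,(v+.5)/4-.5+140)
R=[plane("top",f(*q),.149) for q in [(67,92),(685,82),(698,447),(67,461)]]
for r in R:print(r.round(4))
print("lens",[np.linalg.norm(R[i]-R[(i+1)%4]).round(3) for i in range(4)])
for a,b in [(0,1),(3,2)]:
    d=R[a]-R[b];print("yaw y-axis",np.degrees(np.arctan2(-d[0],d[1])))
cen=sum(R)/4;print("cen",cen)
B=[plane("top",f(*q),.188) for q in [(512,186),(514,333)]]
print("bar",B,np.linalg.norm(B[0]-B[1]),np.degrees(np.arctan2(B[0][1]-B[1][1],B[0][0]-B[1][0])))
# scene check: bar
h=hsv(cv2.imread("pics/scene0.png")[:,:,::-1]);m=cv2.inRange(h,(20,120,90),(34,255,255))>0
for s,c,mm in blobs(m[:260],30):
    if s[0]>250 and s[0]<330: print(s,c,tri(ray("scene",c),ray("top",(328.3,205))))
# basket handle & rim
H=[plane("top",f(*q),.120) for q in [(538,212),(553,393)]];print("bh",H,np.linalg.norm(H[0]-H[1]))
K=[plane("top",f(*q),.065) for q in [(470,238),(592,223),(610,381),(487,396)]]
print("rim",[k.round(3) for k in K],sum(K)/4,[np.linalg.norm(K[i]-K[(i+1)%4]).round(3) for i in range(4)])
E
```

```text
[0.6654 0.2132 0.149 ]
[ 0.6766 -0.2253  0.149 ]
[ 0.4188 -0.2322  0.149 ]
[0.4043 0.2063 0.149 ]
lens [np.float64(0.439), np.float64(0.258), np.float64(0.439), np.float64(0.261)]
yaw y-axis 1.4652349399359175
yaw y-axis 1.8887412275713007
cen [ 0.54126998 -0.0095011   0.149     ]
bar [array([ 0.59456555, -0.09972358,  0.188     ]), array([ 0.49365449, -0.10122853,  0.188     ])] 0.10092228585867997 0.8544212763214921
[276, 229, 37, 7, 194] [293.54123711 231.59278351] (array([ 0.54492831, -0.10193452,  0.181951  ]), np.float64(0.003323580153499516))
bh [array([ 0.58680328, -0.12397   ,  0.12      ]), array([ 0.45664595, -0.13465091,  0.12      ])] 0.13059484017330694
rim [array([ 0.575, -0.078,  0.065]), array([ 0.587, -0.17 ,  0.065]), array([ 0.469, -0.183,  0.065]), array([ 0.457, -0.091,  0.065])] [ 0.52180278 -0.1304814   0.065     ] [np.float64(0.092), np.float64(0.119), np.float64(0.092), np.float64(0.119)]
```

```bash
python3 -m inch '[[-1,[0,0,0],0.9],[-1,[0,0,0],0.9],[-1,[0,0,0],0.9],[-1,[0,0,0],0.9],[-1,[0,0,0],0.54],[-1,[0,0,0],0],[-1,[0,0,0],0],[-1,[0,0,0],0]]' 40
python3 -m inch '[[-1,[0,0.72,-0.83],0],[-1,[0,0.72,-0.83],0],[-1,[0,0.72,-0.83],0],[-1,[0,0.72,-0.83],0],[-1,[0,0.72,-0.83],0],[-1,[0,0.72,-0.83],0],[-1,[0,0.72,-0.83],0],[-1,[0,0.72,-0.83],0]]'
cat >> h.py <<'E'
def to(P):
    s=env.observe();R=np.array(s['tool_rot']);d=R.T@(np.array(P)-s['position'])/.03
    print('t',round(float(s['time_s']),2),'pos',np.round(s['position'],4),'units to go',d.round(3),'z-ang',round(float(np.degrees(np.arctan2(R[1,2],R[0,2]))),2),'x',R[:,0].round(3),'F',np.round(s['ft_force'],1),'w',np.round(s['grip_width'],4))
E
python3 -c "
from h import *
to([.544,-.1008,.404])"
```

```text
time_s: 0.77
position: [0.209, -0.5087, 0.4045]
tool_rot: [[-0.0, 1.0, 0.03], [0.0, 0.03, -1.0], [-1.0, -0.0, -0.0]]
ft_force: [0.3, 1.0, -0.4]
grip_width: 0.0849
time_s: 1.43
position: [0.3768, -0.3033, 0.4048]
tool_rot: [[0.0, 1.0, 0.03], [-0.0, 0.03, -1.0], [-1.0, 0.0, 0.0]]
ft_force: [0.6, -0.3, 0.1]
grip_width: 0.0854
t 1.43 pos [ 0.3768 -0.3033  0.4048] units to go [ 0.027  5.771 -6.581] z-ang -88.31 x [ 0. -0. -1.] F [ 0.6 -0.3  0.1] w 0.0854
```

```bash
python3 -m inch '[[-1,[0,0.82,-0.94],0],[-1,[0,0.82,-0.94],0],[-1,[0,0.82,-0.94],0],[-1,[0,0.82,-0.94],0],[-1,[0,0.82,-0.94],0],[-1,[0,0.82,-0.94],0],[-1,[0,0.82,-0.9],0],[-1,[0,0,0],0]]'
python3 -c "
from h import *
to([.544,-.1008,.404])
for n in ['wrist','scene']: cv2.imwrite(f'pics/{n}1.png',optics.get_image(n)[:,:,::-1])
print(optics.camera_params('wrist'))
print(proj('wrist',[.544,-.1008,.188]))"
```

```text
time_s: 2.1
position: [0.545, -0.0994, 0.4044]
tool_rot: [[0.001, 0.999, 0.035], [0.001, 0.035, -0.999], [-1.0, 0.001, -0.001]]
ft_force: [0.2, -0.1, -0.4]
grip_width: 0.0855
t 2.1 pos [ 0.545  -0.0994  0.4044] units to go [ 0.013 -0.036  0.045] z-ang -88.0 x [ 0.001  0.001 -1.   ] F [ 0.2 -0.1 -0.4] w 0.0855
{'fx': 325.5111377750705, 'fy': 325.5111377750705, 'cx': 279.21811248376895, 'cy': 206.48972789926447, 'xyz': array([ 0.60783944, -0.09870776,  0.37464735]), 'rotation': array([[ 3.24542535e-02, -9.65335289e-01, -2.58987454e-01],
       [-9.99472978e-01, -3.15269312e-02, -7.73431380e-03],
       [-6.98873589e-04,  2.59101973e-01, -9.65849719e-01]])}
(np.float64(279.4657193940859), np.float64(228.5380862303569))
```

View pics/wrist1.png

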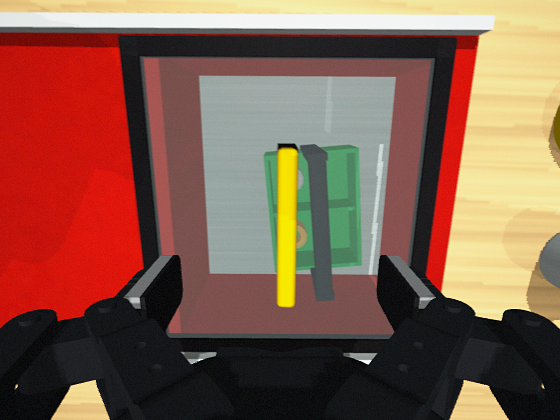

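The wrist view shows the yellow bar running from (288,148) to (286,306), between the two fingers and parallel to them. It agrees with the top view within 4 mm. I'll descend and grip it.

```bash
python3 -m inch '[[-1,[0.4,0,0.1],0],[-1,[0.4,-0.03,0],0],[-1,[0.4,0,0],0],[-1,[0.4,0,0],0],[-1,[0.4,0,0],0],[-1,[0.26,0,0],0],[-1,[0,0,0],0],[-1,[0,0,0],0]]'
python3 -m inch '[[1,[0,0,0],0],[1,[0,0,0],0],[1,[0,0,0],0],[1,[0,0,0],0],[1,[0,0,0],0],[1,[0,0,0],0],[1,[0,0,0],0],[1,[0,0,0],0]]' 40
python3 -c "
from h import *
to([.544,-.103,.336])"
```

```text
time_s: 2.87
position: [0.5416, -0.1073, 0.3371]
tool_rot: [[-0.0, 1.0, 0.028], [-0.0, 0.028, -1.0], [-1.0, -0.0, 0.0]]
ft_force: [-0.1, 0.6, 0.4]
grip_width: 0.0856
time_s: 3.53
position: [0.5417, -0.1065, 0.3372]
tool_rot: [[0.0, 1.0, 0.029], [0.0, 0.029, -1.0], [-1.0, 0.0, -0.0]]
ft_force: [-0.7, 1.7, 3.6]
grip_width: 0.0114
t 3.53 pos [ 0.5417 -0.1065  0.3372] units to go [ 0.041  0.078 -0.115] z-ang -88.36 x [ 0.  0. -1.] F [-0.7  1.7  3.6] w 0.0114
```

```bash
python3 -m inch '[[1,[0,0,-0.2],0],[1,[0,0,-0.5],0],[1,[0,0,-0.7],0],[1,[0,0,-0.7],0],[1,[0,0,-0.7],0],[1,[0,0,-0.7],0],[1,[0,0,-0.5],0],[1,[0,0,0],0]]'
python3 -c "
from h import *
to([.536,.1,.336])
for n in ['top']: cv2.imwrite(f'pics/{n}2.png',optics.get_image(n)[:,:,::-1])"
```

```text
time_s: 4.2
position: [0.5381, 0.0157, 0.3372]
tool_rot: [[0.001, 1.0, 0.031], [0.001, 0.031, -1.0], [-1.0, 0.001, -0.001]]
ft_force: [-0.6, 2.8, 3.2]
grip_width: 0.0114
t 4.2 pos [0.5381 0.0157 0.3372] units to go [ 0.042  0.016 -2.811] z-ang -88.23 x [ 0.001  0.001 -1.   ] F [-0.6  2.8  3.2] w 0.0114
```

View pics/top2.png

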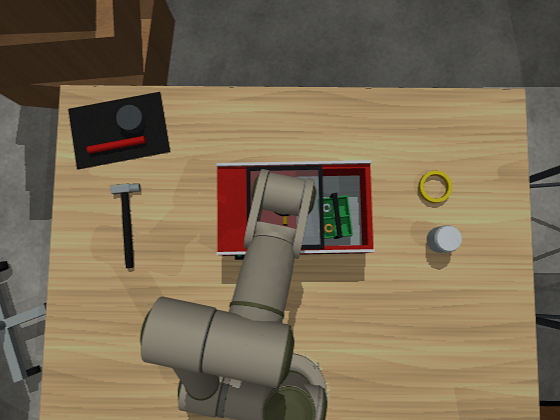

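The guard is following: its near edge is now at about column 322 and the basket is partly uncovered. I'll continue in smaller steps and watch the force.

```bash
python3 -m inch '[[1,[0,0,-0.3],0],[1,[0,0,-0.3],0],[1,[0,0,-0.3],0],[1,[0,0,-0.3],0],[1,[0,0,-0.3],0],[1,[0,0,-0.3],0],[1,[0,0,-0.1],0],[1,[0,0,0],0]]'

```

```text
time_s: 4.92
position: [0.5367, 0.0703, 0.3372]
tool_rot: [[0.0, 1.0, 0.029], [0.0, 0.029, -1.0], [-1.0, 0.0, -0.0]]
ft_force: [-1.1, 2.0, 5.7]
grip_width: 0.011
```

```bash
python3 -m inch '[[1,[0,0,-0.1],0],[1,[0,0,-0.1],0],[1,[0,0,-0.1],0],[1,[0,0,-0.1],0],[1,[0,0,-0.1],0],[1,[0,0,0],0],[1,[0,0,0],0],[1,[0,0,0],0]]'

```

```text
time_s: 5.58
position: [0.5363, 0.0847, 0.3372]
tool_rot: [[0.0, 1.0, 0.028], [0.0, 0.028, -1.0], [-1.0, 0.0, -0.0]]
ft_force: [-2.3, 1.3, 6.5]
grip_width: 0.0112
```

```bash
python3 -m inch '[[1,[0,0,-0.1],0],[1,[0,0,-0.1],0],[1,[0,0,-0.1],0],[1,[0,0,0],0],[1,[0,0,0],0],[1,[0,0,0],0],[1,[0,0,0],0],[1,[0,0,0],0]]'

```

```text
time_s: 6.25
position: [0.5361, 0.0937, 0.3372]
tool_rot: [[0.0, 1.0, 0.028], [0.0, 0.028, -1.0], [-1.0, 0.0, -0.0]]
ft_force: [-2.5, 0.8, 6.0]
grip_width: 0.0114
```

```bash
python3 -m inch '[[1,[0,0,-0.07],0],[1,[0,0,-0.07],0],[1,[0,0,-0.07],0],[1,[0,0,0],0],[1,[0,0,0],0],[1,[0,0,0],0],[1,[0,0,0],0],[1,[0,0,0],0]]'

```

```text
time_s: 6.92
position: [0.5362, 0.0961, 0.3372]
tool_rot: [[-0.001, 1.0, 0.026], [-0.011, 0.026, -1.0], [-1.0, -0.001, 0.011]]
ft_force: [-3.6, -30.9, 7.4]
grip_width: 0.0114
```

The force jumped to 31 N after 203 mm of travel, so that is the end stop. I'll relax the push, release and rise.

```bash
python3 -m inch '[[1,[0,0,0.1],0],[1,[0,0,0],0],[-1,[0,0,0],0],[-1,[0,0,0],0],[-1,[0,0,0],0],[-1,[0,0,0],0],[-1,[0,0,0],0],[-1,[0,0,0],0]]'
python3 -m inch '[[-1,[0,0,0],0],[-1,[-0.4,0,0],0],[-1,[-0.7,0,0],0],[-1,[-0.7,0,0],0],[-1,[-0.7,0,0],0],[-1,[0,0,0],0],[-1,[0,0,0],0],[-1,[0,0,0],0]]'
python3 -c "
from h import *
to([.536,.1,.336])
for n in ['top','wrist','scene']: cv2.imwrite(f'pics/{n}3.png',optics.get_image(n)[:,:,::-1])
im=cv2.imread('pics/top3.png')[140:280,200:400]
cv2.imwrite('pics/c3.png',cv2.resize(im,None,fx=4,fy=4,interpolation=cv2.INTER_CUBIC))"
```

```text
time_s: 7.58
position: [0.5359, 0.0977, 0.3368]
tool_rot: [[-0.0, 1.0, 0.029], [0.0, 0.029, -1.0], [-1.0, -0.0, -0.0]]
ft_force: [0.3, -0.1, 0.3]
grip_width: 0.082
time_s: 8.25
position: [0.5358, 0.0976, 0.4111]
tool_rot: [[-0.001, 1.0, 0.029], [0.0, 0.029, -1.0], [-1.0, -0.001, -0.0]]
ft_force: [-0.4, -0.1, -0.8]
grip_width: 0.0853
t 8.25 pos [0.5358 0.0976 0.4111] units to go [ 2.504  0.012 -0.08 ] z-ang -88.36 x [-0.001  0.    -1.   ] F [-0.4 -0.1 -0.8] w 0.0853
```

View pics/c3.png

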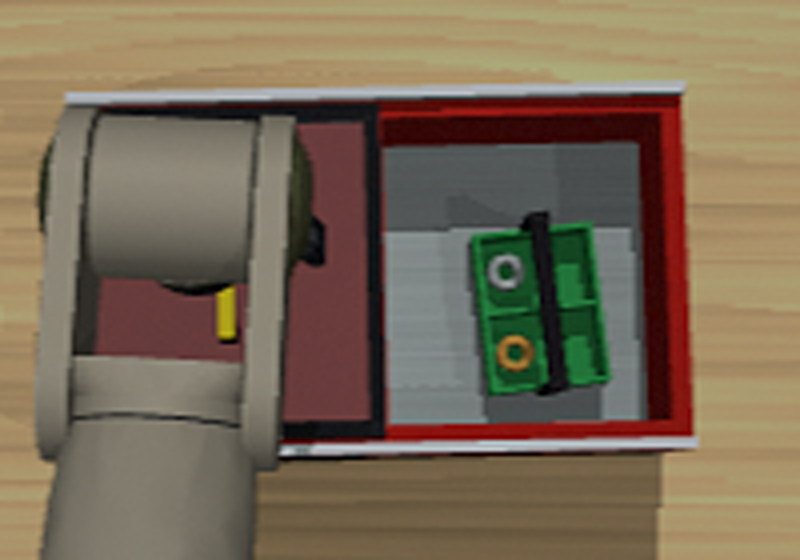

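View pics/scene3.png

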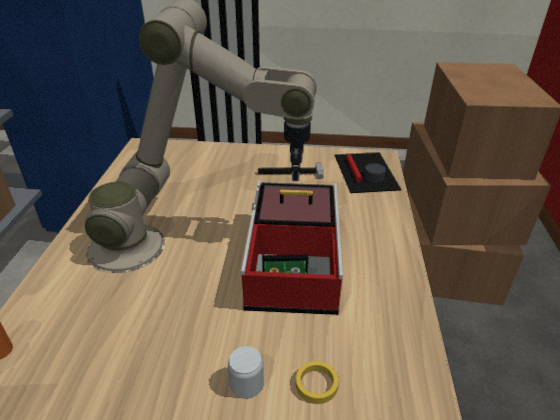

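The guard's near edge now sits at crop column 378, about 203 mm from where it started and over the housing. The basket lies clear in the bay with its handle from crop (537,213) to (552,393). I'll move above it and refine with the wrist camera.

```bash
python3 -m inch '[[-1,[0,-0.09,0.95],0],[-1,[0,-0.09,0.95],0],[-1,[0,-0.09,0.95],0],[-1,[0,-0.09,0.95],0],[-1,[0,-0.09,0.95],0],[-1,[0,-0.09,0.95],0],[-1,[0,-0.09,0.95],0],[-1,[0,-0.05,0.92],0]]'
python3 -m inch '[[-1,[0,0,0],-0.88],[-1,[0,0,0],0],[-1,[0,0,0],0],[-1,[0,0,0],0],[-1,[0,0,0],0],[-1,[0,0,0],0],[-1,[0,0,0],0],[-1,[0,0,0],0]]'
python3 - <<'E'
from h import *
to([.522,-.130,.268])
p=optics.camera_params('wrist')
im=optics.get_image('wrist');cv2.imwrite('pics/w4.png',im[:,:,::-1])
h=hsv(im)
g=cv2.inRange(h,(50,100,40),(80,255,255))>0
ys,xs=np.nonzero(g);r=cv2.minAreaRect(np.c_[xs,ys].astype(np.float32));print(r)
for b in cv2.boxPoints(r):print(b,plane('wrist',b,.065,p).round(4))
for q in ([.587,-.124,.12],[.457,-.1347,.12]):print(proj('wrist',q))
E
```

```text
time_s: 9.07
position: [0.5217, -0.1315, 0.4113]
tool_rot: [[-0.001, 1.0, 0.028], [0.001, 0.028, -1.0], [-1.0, -0.001, -0.001]]
ft_force: [1.0, 0.8, 0.3]
grip_width: 0.0855
time_s: 9.73
position: [0.5221, -0.1297, 0.412]
tool_rot: [[0.0, 0.994, 0.105], [-0.0, 0.105, -0.994], [-1.0, 0.0, 0.0]]
ft_force: [-0.3, -0.1, -0.4]
grip_width: 0.0854
t 9.73 pos [ 0.5221 -0.1297  0.412 ] units to go [ 4.799e+00 -3.000e-03  1.000e-02] z-ang -83.95 x [ 0. -0. -1.] F [-0.3 -0.1 -0.4] w 0.0854
((283.0, 184.0), (120.0, 94.0), 90.0)
[236. 124.] [ 0.578  -0.0806  0.065 ]
[330. 124.] [ 0.5874 -0.1689  0.065 ]
[330. 244.] [ 0.4675 -0.1866  0.065 ]
[236. 244.] [ 0.4571 -0.0893  0.065 ]
(np.float64(283.2500406641464), np.float64(119.21773997766543))
(np.float64(279.23743631805166), np.float64(272.3185056554536))
```

View pics/w4.png

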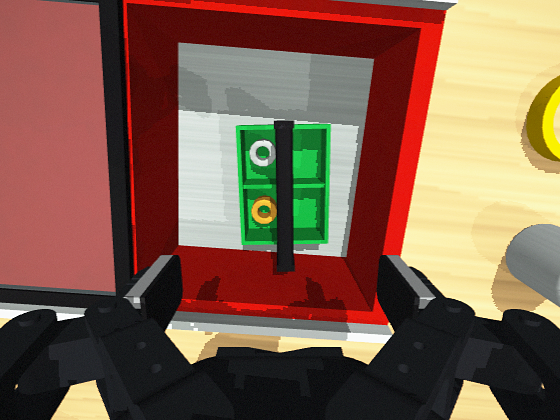

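The wrist view shows the handle from (284.5,120) to (285,272), parallel to the jaws' gap and about 3 mm off the prediction towards -y. Both bushings are standing in the basket. I'll descend with that correction, then grip.

```bash
python3 -m inch '[[-1,[0.6,0,0.1],0],[-1,[0.7,0,0],0],[-1,[0.7,0,0],0],[-1,[0.7,0,0],0],[-1,[0.7,0,0],0],[-1,[0.7,0,0],0],[-1,[0.5,0,0],0],[-1,[0.2,0,0],0]]'
python3 -c "
from h import *
to([.522,-.133,.268])
cv2.imwrite('pics/w5.png',optics.get_image('wrist')[:,:,::-1])"
```

```text
time_s: 10.45
position: [0.5221, -0.1329, 0.2659]
tool_rot: [[-0.003, 0.994, 0.105], [0.002, 0.105, -0.994], [-1.0, -0.003, -0.002]]
ft_force: [-0.3, 0.4, -0.1]
grip_width: 0.0857
t 10.45 pos [ 0.5221 -0.1329  0.2659] units to go [-0.07  -0.003  0.004] z-ang -83.97 x [-0.003  0.002 -1.   ] F [-0.3  0.4 -0.1] w 0.0857
```

View pics/w5.png

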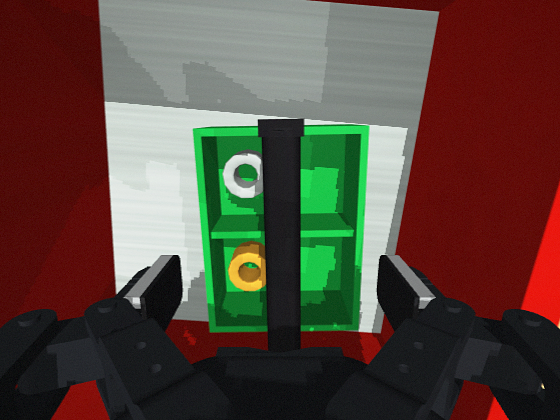

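The handle, around column 282, sits midway between the pads. I'll close on it.

```bash
python3 -m inch '[[0.2,[0,0,0],0],[0.4,[0,0,0],0],[0.5,[0,0,0],0],[0.6,[0,0,0],0],[0.7,[0,0,0],0],[1,[0,0,0],0],[1,[0,0,0],0],[1,[0,0,0],0]]' 70
python3 -m inch '[[1,[0,0,0],0],[1,[0,0,0],0],[1,[-0.1,0,0],0],[1,[-0.2,0,0],0],[1,[-0.2,0,0],0],[1,[-0.2,0,0],0],[1,[0,0,0],0],[1,[0,0,0],0]]'
python3 -c "
from h import *
to([.522,-.133,.455])
cv2.imwrite('pics/w6.png',optics.get_image('wrist')[:,:,::-1])"
```

```text
time_s: 11.17
position: [0.5224, -0.1332, 0.2683]
tool_rot: [[0.001, 0.994, 0.105], [-0.0, 0.105, -0.994], [-1.0, 0.001, 0.001]]
ft_force: [-0.5, -1.4, 2.8]
grip_width: 0.013
time_s: 11.83
position: [0.5223, -0.133, 0.2893]
tool_rot: [[0.001, 0.994, 0.105], [-0.0, 0.105, -0.994], [-1.0, 0.001, 0.0]]
ft_force: [-0.4, 0.9, -5.1]
grip_width: 0.013
t 11.83 pos [ 0.5223 -0.133   0.2893] units to go [-5.524e+00 -7.000e-03  1.000e-03] z-ang -83.96 x [ 0.001 -0.    -1.   ] F [-0.4  0.9 -5.1] w 0.013
```

View pics/w6.png

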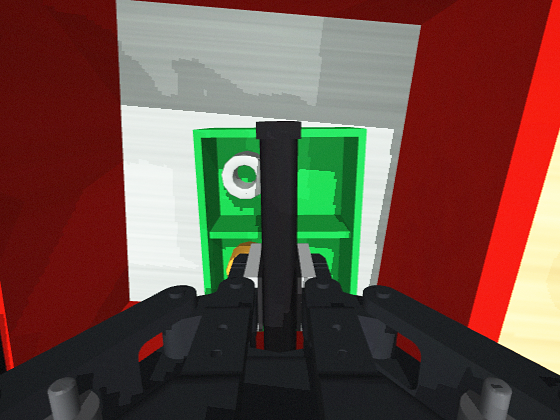

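The basket is off the floor, level, with the steel bushing visible at (242,175) and the brass one behind the fingers. I'll lift it straight up.

```bash
python3 -m inch '[[1,[-0.2,0,0],0],[1,[-0.4,0,0],0],[1,[-0.5,0,0],0],[1,[-0.5,0,0],0],[1,[-0.5,0,0],0],[1,[-0.4,0,0],0],[1,[-0.3,0,0],0],[1,[-0.1,0,0],0]]'
python3 -m inch '[[1,[-0.2,0,0],0],[1,[-0.4,0,0],0],[1,[-0.5,0,0],0],[1,[-0.6,0,0],0],[1,[-0.5,0,0],0],[1,[-0.4,0,0],0],[1,[-0.3,0,0],0],[1,[-0.1,0,0],0]]'
python3 -m inch '[[1,[0,0,0],0],[1,[0,0,0],0],[1,[0,0,0],0],[1,[0,0,0],0],[1,[0,0,0],0],[1,[0,0,0],0],[1,[0,0,0],0],[1,[0,0,0],0]]'
python3 - <<'E'
from h import *
to([.522,-.133,.455])
for n in ['top','wrist','scene']: cv2.imwrite(f'pics/{n}7.png',optics.get_image(n)[:,:,::-1])
im=cv2.imread('pics/scene7.png')[120:330,210:370]
cv2.imwrite('pics/c7.png',cv2.resize(im,None,fx=2.8,fy=2.8,interpolation=cv2.INTER_CUBIC))
E
```

```text
time_s: 12.55
position: [0.5224, -0.133, 0.3773]
tool_rot: [[0.002, 0.994, 0.105], [-0.001, 0.105, -0.994], [-1.0, 0.002, 0.001]]
ft_force: [-0.2, 0.6, -4.2]
grip_width: 0.0126
time_s: 13.22
position: [0.5223, -0.133, 0.4668]
tool_rot: [[0.001, 0.994, 0.105], [-0.001, 0.105, -0.994], [-1.0, 0.001, 0.001]]
ft_force: [0.5, 0.6, -5.2]
grip_width: 0.0128
time_s: 13.88
position: [0.5224, -0.133, 0.4658]
tool_rot: [[-0.0, 0.994, 0.105], [0.0, 0.105, -0.994], [-1.0, -0.0, -0.0]]
ft_force: [0.4, -0.8, -3.4]
grip_width: 0.0126
t 13.88 pos [ 0.5224 -0.133   0.4658] units to go [ 0.361 -0.011 -0.003] z-ang -83.96 x [-0.  0. -1.] F [ 0.4 -0.8 -3.4] w 0.0126
```

View pics/c7.png

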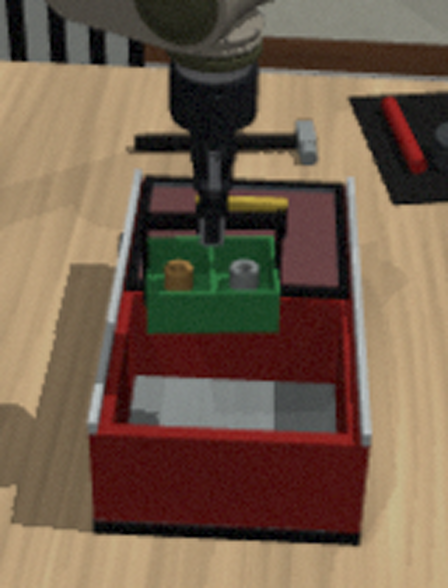

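View pics/wrist7.png

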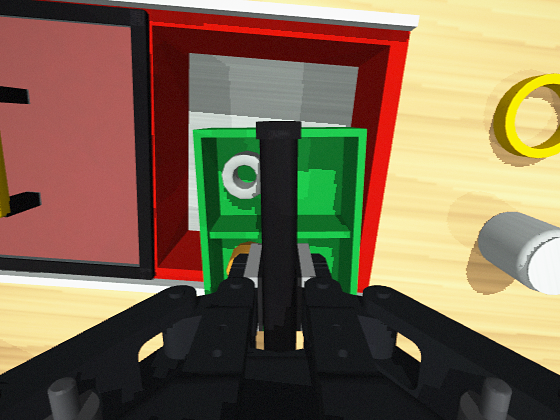

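View pics/top7.png

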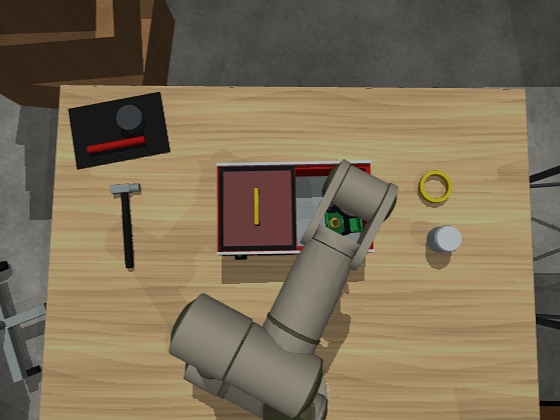

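The basket hangs level over the open bay with both bushings standing in it, at crop (180,275) and (243,272). The guard's bar is at (256,206) in the top view, and the bystanders have not moved. Now I hold it still.

```bash
for i in 1 2 3 4 5; do :; done
python3 -m inch '[[1,[0,0,0],0],[1,[0,0,0],0],[1,[0,0,0],0],[1,[0,0,0],0],[1,[0,0,0],0],[1,[0,0,0],0],[1,[0,0,0],0],[1,[0,0,0],0]]'
python3 -m inch '[[1,[0,0,0],0],[1,[0,0,0],0],[1,[0,0,0],0],[1,[0,0,0],0],[1,[0,0,0],0],[1,[0,0,0],0],[1,[0,0,0],0],[1,[0,0,0],0]]'
python3 -m inch '[[1,[0,0,0],0],[1,[0,0,0],0],[1,[0,0,0],0],[1,[0,0,0],0],[1,[0,0,0],0],[1,[0,0,0],0],[1,[0,0,0],0],[1,[0,0,0],0]]'
python3 -m inch '[[1,[0,0,0],0],[1,[0,0,0],0],[1,[0,0,0],0],[1,[0,0,0],0],[1,[0,0,0],0],[1,[0,0,0],0],[1,[0,0,0],0],[1,[0,0,0],0]]'
python3 -m inch '[[1,[0,0,0],0],[1,[0,0,0],0],[1,[0,0,0],0],[1,[0,0,0],0],[1,[0,0,0],0],[1,[0,0,0],0],[1,[0,0,0],0],[1,[0,0,0],0]]'
python3 - <<'E'
from h import *
to([.522,-.133,.463])
im=optics.get_image('scene');cv2.imwrite('pics/s8.png',im[:,:,::-1]);h=hsv(im)
t=optics.get_image('top')
for s,c,mm in blobs(cv2.inRange(hsv(t),(22,150,110),(32,255,255))>0,60):print('yel',s,plane('top',c,.188).round(4))
g=cv2.inRange(h,(50,80,30),(85,255,255))>0
for s,c,mm in blobs(g,200):
    ys,xs=np.nonzero(mm);print(s)
    for xx in (s[0]+4,s[0]+s[2]//2,s[0]+s[2]-5):
        v=ys[xs==xx].max()+.5
        o,d=ray('scene',(xx,v));k=(-.133-.045-o[1])/d[1];print('bottom edge',(o+d*k).round(3))
E
```

```text
time_s: 14.7
position: [0.5224, -0.133, 0.4659]
tool_rot: [[-0.0, 0.994, 0.105], [0.0, 0.105, -0.994], [-1.0, -0.0, -0.0]]
ft_force: [0.6, 0.6, -3.0]
grip_width: 0.0127
time_s: 15.37
position: [0.5223, -0.133, 0.4659]
tool_rot: [[-0.0, 0.994, 0.105], [0.0, 0.105, -0.994], [-1.0, -0.0, -0.0]]
ft_force: [0.6, 0.5, -3.1]
grip_width: 0.0127
time_s: 16.03
position: [0.5223, -0.133, 0.4659]
tool_rot: [[-0.0, 0.994, 0.105], [0.0, 0.105, -0.994], [-1.0, -0.0, -0.0]]
ft_force: [-0.0, -0.4, -2.5]
grip_width: 0.0128
time_s: 16.7
position: [0.5223, -0.133, 0.4659]
tool_rot: [[0.0, 0.994, 0.105], [0.0, 0.105, -0.994], [-1.0, 0.0, -0.0]]
ft_force: [-1.1, -0.3, -4.0]
grip_width: 0.0124
time_s: 17.37
position: [0.5223, -0.133, 0.4659]
tool_rot: [[-0.0, 0.994, 0.105], [0.0, 0.105, -0.994], [-1.0, -0.0, -0.0]]
ft_force: [0.1, 0.7, -3.7]
grip_width: 0.0128
t 17.37 pos [ 0.5223 -0.133   0.4659] units to go [ 0.097 -0.011 -0.001] z-ang -83.97 x [-0.  0. -1.] F [ 0.1  0.7 -3.7] w 0.0128
yel [420, 170, 32, 32, 341] [ 0.5977 -0.3943  0.188 ]
yel [254, 188, 5, 36, 171] [0.5373 0.0958 0.188 ]
[262, 204, 49, 35, 1337]
bottom edge [ 0.48  -0.178  0.215]
bottom edge [ 0.531 -0.178  0.219]
bottom edge [ 0.582 -0.178  0.226]
```

```bash
python3 -c "
from h import *
print(env.close_job()); to([.522,-.133,.463])"
```

```text
the job is handed in; nothing more can be done
None
the job is handed in; nothing more can be done
```

I slid the guard open by its yellow bar, lifted the green basket out by its black handle, and handed the job in at about 17.5 s of the 56 s while still holding it there. The hand-in gives no verdict, so the result rests on these checks:

- **Guard:** I pulled it until it hit a hard stop, where the force jumped to about 31 N, and it did not move back afterwards. The top camera measured 197 mm of bar travel and the arm 203 mm. They disagree by 6 mm, but either is above 195 mm even if the guard started fully shut.
- **Basket height and position:** The camera puts the underside at about 0.215 to 0.22 m, and the arm's height gives 0.218 m. That is about 8 cm above the rim, and roughly 3 cm sideways from the bay's centre.
- **Level and still:** Across five hold readings over 3.3 s the tool stayed vertical and did not move. The grip width stayed at about 12.7 mm on the handle. The basket's lower edge sloped by about 11 mm in the camera measurement. Most of that is explained by the basket being turned 6°, so I took it as level.
- **Bushings:** Both were standing in the basket in the last scene picture I viewed, just before the hold.
- **Bystanders:** The tape roll measured within 0.1 mm of its starting position. The tin and hammer I checked only by eye in the top view, where they looked unmoved.

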